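Sweep the coins into the hall tray

ROBOT

A 6-joint arm with a two-finger parallel gripper is mounted at the origin on the work surface. World frame = base frame: x ahead of the robot, y to its left, z up, the work surface at z = 0. Lengths are in m, angles in degrees, forces in N, time in s.
With the tool pointing down it reaches from about 0.375 to 0.9 m from the base axis. Payload 3.1 kg.
Tool frame: the origin (TCP) lies midway between the tips of the shut fingers; the grasp point (between the pads) lies 19 mm behind it; x points along the fingers, y is the direction in which the jaws open and shut, and the axes are right-handed (so a half turn about x gives the same grasp; the last joint's range is limited). The gripper opens to 87 mm and grips with 3 to 60 N. Pads are 19 mm wide; open, the fingers measure 117 mm over their backs; the gripper's body (75 mm by 190 mm) begins 51 mm behind the grasp point.
Start: joints at [62.366, 30.224, 82.088, -0, 67.689, -10.227], TCP at [0.187, 0.596, 0.223] pointing down, gripper open.
Joint ranges: [-176.69, 176.69], [-43.24, 126.21], [12.49, 139.97], [-82, 262], [0, 151.66], [-163.58, 163.58]. Speed limits (degrees/s): [159.86, 159.86, 180, 180, 180, 180].

INTERFACE

Orientations are given as a 3x3 rotation matrix whose columns are the frame's x, y, z axes.
In Python, from rig import bot gives the robot as it stands.
- The arm moves only by the tool play_rows, never from a script. Its argument "motion" is a list of rows, each a list of 3 entries, a list of its own where there are three numbers: the shift along the tool's x, y, z in mm, then the turn, a rotation vector about the tool's x, y, z in degrees, then the opening, from 0 (shut) to 1 (fully open). A call has 1 to 8 rows; each row is the pose to reach, as a shift and turn from the pose commanded when the call began, along the tool's axes at that moment; what a row does not reach only later rows make up. A row lasts 1/10 s, in which the tool goes at most 50 mm and 8.59 degrees, less where a joint would pass 70% of its speed; a pose out of reach is approached as far as the arm can. A call with a gripper value outside its range is refused whole. The fingers move at their own pace and stop on an object; the grip force is fixed at half the most. Time passes only in rows, so rows that repeat a pose let the fingers close. It gives the time, the measured TCP pose, the force and the opening at its end, in the units of the state.
- bot.read_state(): the state, without advancing time (a new reading comes with each control period).
- bot.capture(name): name is "side" or "top"; returns a dict with "img" (480x640x3 uint8, blue, green, red), "mtx" (3x3 intrinsics, pixels), "rvec" (rotation vector, rad) and "tvec" (3), from world to camera coordinates, as OpenCV has them. Camera axes: x right, y down, z forward; pixel columns grow to the right and rows downward; lengths in m; the calibration is good to about 2 mm. A picture is of the moment at which its call begins. There is no depth.
- bot.hand_in(): hands the job in, once; it reports no verdict.
The state is a dict: "time_s": time; "joint_positions": joint angles; "qvel": joint speeds; "tau": joint torques, N m; "position": TCP position; "tcp_rot": TCP orientation; "force": force on the tool from outside, world axes, zero at the start; "moment": the same for the moment, N m; "opening": opening from 0.0 (shut) to 1.0 (fully open).
Only numpy, scipy, OpenCV 4.12 (cv2) and the standard library are available. Lean on these libraries where they do the work, as an engineer would, in place of code of your own. Each camera call takes 0.05 s, during which the arm holds its last target.

TASK

Sweep the three large coins that lie on the console into the coin tray with the fingertips: push them along the glass and up the ramp on the tray's open side until each lies wholly on the floor of the bay, none still on the ramp. Do not pick the coins up, and leave the pen, comb, mint tin, keys, lip balm and bowl where they are.

Things in the scene. Friction and masses are not known exactly. Their poses are not given: they have to be found in the camera images.
- coin_a_mid (a point): Middle (half-way up, on the axis) of one of three identical large brass coins: flat disc 36 mm in diameter, 4 mm thick, about 32 g, lying flat on the glass in front of the tray's open side, so this point starts 2 mm above the glass. It slides easily when pushed at its edge close to the glass; its own yaw means nothing.
- coin_b_mid (a point): Middle (half-way up, on the axis) of one of three identical large brass coins: flat disc 36 mm in diameter, 4 mm thick, about 32 g, lying flat on the glass in front of the tray's open side, so this point starts 2 mm above the glass. It slides easily when pushed at its edge close to the glass; its own yaw means nothing.
- coin_c_mid (a point): Middle (half-way up, on the axis) of one of three identical large brass coins: flat disc 36 mm in diameter, 4 mm thick, about 32 g, lying flat on the glass in front of the tray's open side, so this point starts 2 mm above the glass. It slides easily when pushed at its edge close to the glass; its own yaw means nothing.
- tray: Clear acrylic coin tray with a thin dark felt liner, 168 mm deep (x), 196 mm wide (y); it does not slide. Origin: underside, below the bay's centre, level with the glass (flat, at height 0). Its -x side is open: a ramp as wide as the tray rises from the glass at x = -75 mm to the bay's floor, 3 mm up, at x = -50 mm. Side walls, 3 mm thick, 20 mm high above the glass, begin at x = -50 mm (none beside the ramp).
- tray_bay (a point): Centre of the flat floor of the tray's bay, 3 mm above the glass, axes as the tray. The bay runs from x = -50 to +50 mm and y = -95 to +95 mm inside its side walls; a divider 20 mm high closes it at x = +50 mm. Behind that, to x = +90 mm, is a trough with small change that stays there.
- bowl: Black ceramic bowl, 160 mm in diameter, 62 mm high, standing empty at the other end from the tray. Origin: centre of its underside. Leave alone.
- pen: Silver aluminium pen lying among the coins, 138 mm long (along its x), 10 mm thick, 12 mm high with its clip. Origin: on its underside at mid length. Leave alone.
- mint_tin: Closed blue plastic mint tin with a latch, 66 mm (x) by 40 mm (y), 18 mm high, lying beside the coins. Origin: centre of its underside. Leave alone.
- comb: Wooden comb lying flat, 135 mm (x) by 30 mm (y), 4 mm thick. Origin: centre of its underside. Leave alone.
- keys: Door key on a split ring with a leather fob, lying flat, 133 mm long (x, from -71 to +62 mm), 26 mm wide, 6 mm high. Origin: underside, centre of the split ring. Leave alone.
- lip_balm: Lip balm stick standing upright, 19 mm in diameter, 67 mm high. Origin: centre of its underside. Leave alone.
- coin_a: The same coin as coin_a_mid, with its origin at the centre of its underside.
- coin_b: The same coin as coin_b_mid, with its origin at the centre of its underside.
- coin_c: The same coin as coin_c_mid, with its origin at the centre of its underside.

How it is judged:
By the outcome, as a careful person would: the job done as asked, in the order asked, and still so for the second after the job is handed in, with the robot touching nothing.
It also fails if it takes over 58 s, if anything falls off the work surface, if the arm or the gripper's body presses on something with over 40 N, if the wrist force passes 120 N, or if a joint passes its speed limit or range.

## Working session

There is one attempt and no reset: what is moved stays moved. The work goes in short steps, Python scripts to look and compute and a tool call to move; the robot and the scene stay as the last step left them, time stands still between calls to the robot, and variables do not carry over. Pictures are saved under pics/ and viewed, and the job is handed in when it is done.

Besides the shell and the picture viewer there is one more tool, called after ">>>" as name([rows], argument=value, ...), one row to a line, values as JSON. play_rows: Moves the arm, as the interface text tells. Its arguments: {"type":"object","properties":{"motion":{"type":"array"}},"required":["motion"]}

```bash
ls; mkdir -p pics
python3 - <<'E'
from rig import bot
import cv2
s=bot.read_state();print(s)
for n in("top","side"):
    c=bot.capture(n);cv2.imwrite(f"pics/{n}0.png",c["img"]);print(n,c["mtx"].tolist(),c["rvec"],c["tvec"])
E
```

```text
pics
{'time_s': 0.0, 'joint_positions': array([ 6.23665441e+01,  3.02795664e+01,  8.21574876e+01,  1.37489823e-03,
        6.76865397e+01, -1.02279028e+01]), 'qvel': array([ 0.03716682,  0.02232242, -0.03715874, -0.02552346, -0.03315543,
       -0.01490396]), 'tau': array([ 3.84761006e-04, -4.40045643e+01, -1.76588380e+01,  6.33170432e-02,
        5.83713083e-02, -1.69567361e-04]), 'position': array([0.18658622, 0.59573449, 0.22155906]), 'tcp_rot': array([[-1.02016673e-03,  2.99140912e-01,  9.54208402e-01],
       [-1.90076346e-03,  9.54206595e-01, -2.99142377e-01],
       [-9.99997673e-01, -2.11889957e-03, -4.04853702e-04]]), 'force': array([-2.22840423e-01, -7.22182571e-01, -7.21632509e-04]), 'moment': array([0.00669427, 0.01031678, 0.04155351]), 'opening': 1.0047137557611117}
top [[484.8278005788795, 0.0, 315.9314660200894], [0.0, 484.8278005788795, 229.95679963059874], [0.0, 0.0, 1.0]] [ 2.17901404 -2.17132003  0.11362665] [-0.02612997  0.60017102  1.17667676]
side [[499.8480765818306, 0.0, 323.4322673462561], [0.0, 499.8480765818306, 236.57920808595463], [0.0, 0.0, 1.0]] [ 2.15035454 -0.89574969  0.41128258] [-0.43249666  0.31503386  0.62530943]
```

View pics/top0.png

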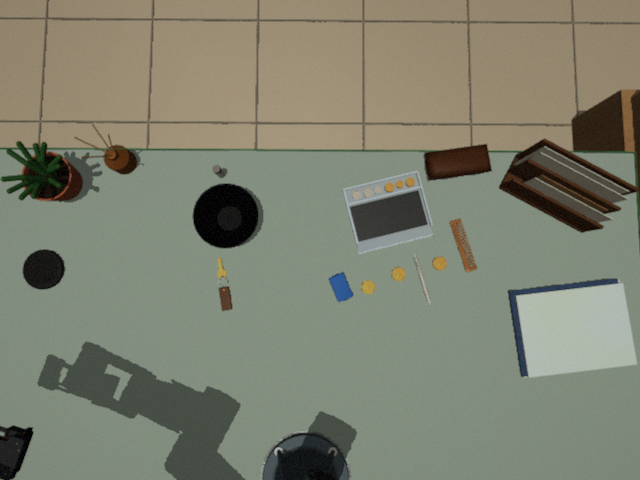

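View pics/side0.png

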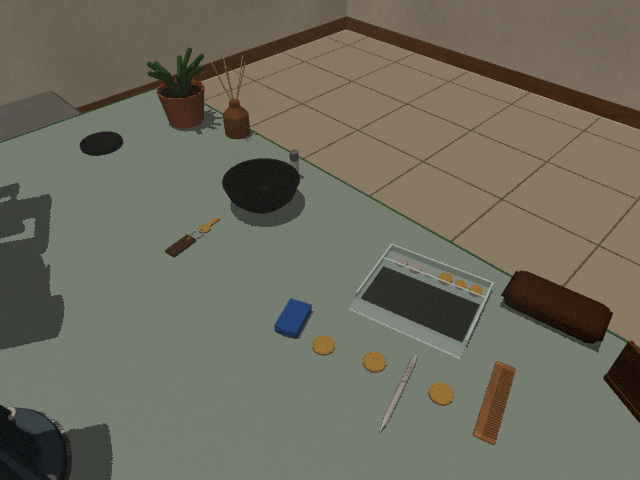

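The top view shows coins at about (368,287), (399,274) and (440,264). The pen runs (415,254)-(430,304) between two of them, the tin is at (341,287), the comb at (463,245), and the tray's ramp edge runs from (358,253) to (433,236).

```bash
cat > h.py <<'E'
import cv2,numpy as np
from rig import bot
def ray(c,uv,z):
    R=cv2.Rodrigues(np.array(c["rvec"],float))[0];t=np.array(c["tvec"],float).ravel()
    p=cv2.undistortPoints(np.array(uv,float).reshape(-1,1,2),c["mtx"],None).reshape(-1,2)
    d=np.c_[p,np.ones(len(p))]@R; o=-R.T@t
    return (o+d*((z-o[2])/d[:,2])[:,None])
def blobs(c,mask,z,amin):
    out=[]
    for k in cv2.findContours(mask,cv2.RETR_EXTERNAL,cv2.CHAIN_APPROX_NONE)[0]:
        if cv2.contourArea(k)<amin: continue
        m=cv2.moments(k);uv=[m["m10"]/m["m00"],m["m01"]/m["m00"]]
        r=cv2.minAreaRect((ray(c,k.reshape(-1,2),z)[:,:2]*1000).astype(np.float32))
        out.append((np.round(uv,1),np.round(ray(c,[uv],z)[0,:2]*1000,1),np.round(r[0],1),np.round(r[1],1),round(r[2],1),cv2.contourArea(k)))
    return out
def coins(c,z=.004):
    h=cv2.cvtColor(c["img"],cv2.COLOR_BGR2HSV)
    return blobs(c,cv2.inRange(h,(14,120,120),(30,255,255)),z,40)
E
python3 - <<'E'
from h import *
for n in("top","side"):
    c=bot.capture(n);h=cv2.cvtColor(c["img"],cv2.COLOR_BGR2HSV)
    print(n,"coins");[print(*b) for b in coins(c)]
    print("tin");[print(*b) for b in blobs(c,cv2.inRange(h,(105,150,60),(125,255,255)),.018,100)]
    print("brown");[print(*b) for b in blobs(c,cv2.inRange(h,(5,80,60),(14,255,255)),.004,100)]
    g=cv2.cvtColor(c["img"],cv2.COLOR_BGR2GRAY)
    print("dark");[print(*b) for b in blobs(c,cv2.inRange(g,0,75),.003,1000)]
    m=cv2.inRange(h,(0,0,165),(180,25,255))
    print("light");[print(*b) for b in blobs(c,m,.006,60)]
c=bot.capture("top");im=c["img"][130:330,310:510];cv2.imwrite("pics/z.png",cv2.resize(im,(600,600),interpolation=2))
c=bot.capture("side");im=c["img"][230:450,260:530];cv2.imwrite("pics/zs.png",cv2.resize(im,(735,600),interpolation=2))
E
```

```text
top coins
[367.8 286.9] [ 459.5 -154.9] [ 459.2 -155.5] [30.  30.3] 0.2 119.0
[398.  273.8] [ 492.5 -231.5] [ 493.2 -231.4] [30.3 32.7] 89.3 122.0
[220.9 269.3] [502.4 214.7] [507.  213.2] [47.8 17.6] 1.3 71.5
[439.1 263.1] [ 519.8 -335.7] [ 520.  -335.6] [30.3 30.7] 0.2 123.5
[389.1 187.1] [ 713.9 -211.4] [ 714.1 -211.2] [20.5 20.9] 89.4 51.0
[409.6 181.6] [ 728.4 -264.4] [ 728.7 -264.1] [18.  18.4] 89.1 43.5
[627.6 118.8] [ 897.4 -837. ] [ 894.7 -843.1] [160.9  37. ] 0.4 449.5
tin
[340.4 286.7] [459.9 -85.2] [460.  -85.1] [64.1 37.9] 23.4 351.5
brown
[225.2 297.9] [430.9 202.4] [431.1 202.4] [55.2 24. ] 9.4 184.0
[460.2 245.3] [ 564.9 -390.5] [ 566.2 -396.7] [132.9  28.3] 17.4 200.5
[545.6 196.1] [ 692.3 -613.4] [ 683.  -635.7] [274.6  24.8] 64.2 218.5
[572.4 183.2] [ 726.1 -683.9] [ 724.3 -687.5] [262.9   8. ] 61.2 191.5
[ 59.8 185.4] [714.5 629.8] [721.9 633.8] [ 55.6 123.8] 60.6 110.5
[454.  164.3] [ 774.2 -379.8] [ 779.6 -390.7] [ 44.3 138.4] 6.1 498.5
[117.  159.4] [782.7 487.2] [782.5 489.9] [49.7 61.7] 0.3 304.5
[588.9 163.5] [ 778.1 -729.2] [ 775.7 -734. ] [271.8   6.7] 61.
[... 1489 characters left out ...]
0.7] [842.  560.7] [841.3 568.6] [128.5  60.6] 71.4 276.0
[176.6 106. ] [742.9 697.7] [720.4 741.4] [301.3 236.4] 54.8 1176.0
[214.   67.4] [972.5 839.6] [969.  842.2] [142.   73.4] 56.8 164.5
[452.9  65.8] [1524.6  313.2] [1331.2  312.7] [1143.   609.2] 89.9 4925.5
dark
[ 51.4 448.8] [ 86.3 -17.3] [ 84.8 -11.2] [ 94.9 199.5] 37.2 6523.0
[421.6 302.9] [ 638.8 -212.9] [ 639.8 -207.7] [ 91.8 181.5] 14.1 4179.5
[ 26.  273.9] [190.9 333.8] [221.9 399.9] [490.7  98.3] 70.4 7363.5
[263.8 191.7] [655.4 222.1] [667.1 226.8] [255.6 179.2] 64.7 4365.0
[572.  324.6] [ 775.3 -416. ] [ 813.5 -127.8] [886.3 163.8] 82.6 6454.5
[329.3  80.2] [1166.   518.3] [1072.3  390.7] [1296.  1130.5] 89.8 10658.5
light
```

View pics/z.png

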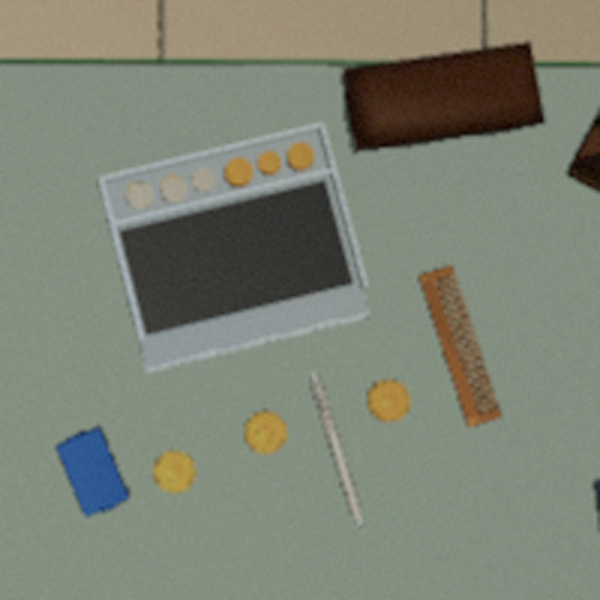

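View pics/zs.png

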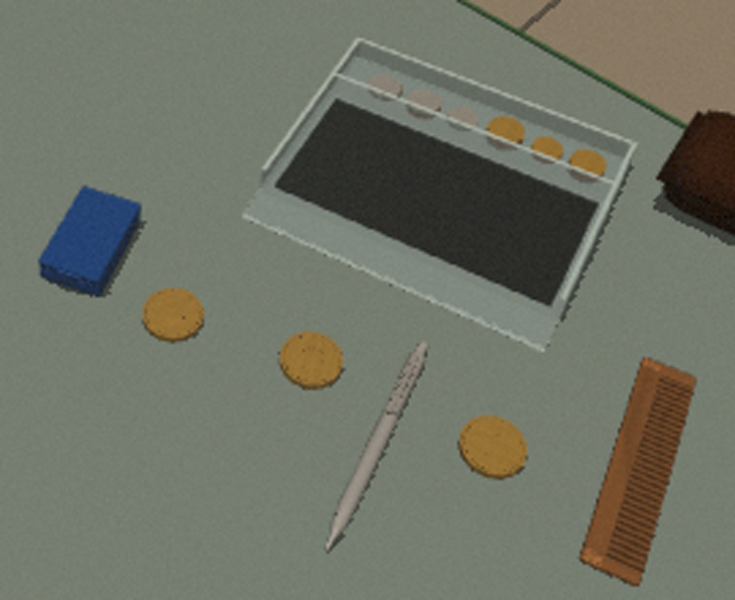

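Both views agree within 2 mm. Coins are A (459,-155), B (492,-231.5) and C (519,-335.6). The bay centre is (641,-208.5) at yaw 14.2°. I'll push with the jaws about 20 mm apart so each coin nests between the tips. First I'll travel clear of the bowl.

```bash
cat >> h.py <<'E'
from scipy.spatial.transform import Rotation as Rn
def to(P,yaw,base=None):
    "P world mm, yaw deg of tool z; prints shift (tool mm) and turn"
    s=bot.read_state();R=s["tcp_rot"];p=s["position"]*1000 if base is None else base
    a=np.radians(yaw);z=np.array([np.cos(a),np.sin(a),0]);x=np.array([0,0,-1.]);y=np.cross(z,x)
    T=np.c_[x,y,z]
    print("t",round(s["time_s"],2),"pos",np.round(p,1),"shift",np.round(R.T@(np.array(P)-p),1),"turn",np.round(Rn.from_matrix(R.T@T).as_rotvec(degrees=True),1),"F",np.round(s["force"],1),"open",round(s["opening"],3))
E
python3 - <<'E'
from h import *
to([480,200,200],0); to([417,-155,60],0)
E
```

```text
t 0.3 pos [186.8 596.2 222.2] shift [  22.3 -290.3  398.3] turn [-17.4  -0.    0. ] F [-0.  -0.6  0.7] open 1.001
t 0.3 pos [186.8 596.2 222.2] shift [ 162.6 -647.8  444.4] turn [-17.4  -0.    0. ] F [-0.  -0.6  0.7] open 1.001
```

>>> play_rows([
  [[22,-290,398],[-17.4,0,0],0.23],
  [[22,-290,398],[-17.4,0,0],0.23],
  [[22,-290,398],[-17.4,0,0],0.23],
  [[22,-290,398],[-17.4,0,0],0.23],
  [[22,-290,398],[-17.4,0,0],0.23],
  [[22,-290,398],[-17.4,0,0],0.23],
  [[22,-290,398],[-17.4,0,0],0.23],
  [[22,-290,398],[-17.4,0,0],0.23],
])

```text
time_s: 1.1
position: [0.4235, 0.2767, 0.205]
tcp_rot: [[0.001, 0.0, 1.0], [0.0, 1.0, -0.0], [-1.0, 0.0, 0.001]]
force: [1.4, 0.8, 0.7]
opening: 0.354
```

Run:
```python
from h import *
to([417,-155,60],0)
```

```text
t 1.1 pos [423.5 276.7 205. ] shift [ 144.9 -431.8   -6.5] turn [-0.  0. -0.] F [1.4 0.8 0.7] open 0.354
```

>>> play_rows([
  [[140,-400,-10],[0,0,0],0.23],
  [[140,-400,-10],[0,0,0],0.23],
  [[140,-400,-10],[0,0,0],0.23],
  [[140,-400,-10],[0,0,0],0.23],
  [[140,-400,-10],[0,0,0],0.23],
  [[140,-400,-10],[0,0,0],0.23],
  [[140,-400,-10],[0,0,0],0.23],
  [[140,-400,-10],[0,0,0],0.23],
])

```text
time_s: 1.9
position: [0.4131, -0.1012, 0.0723]
tcp_rot: [[0.001, 0.0, 1.0], [-0.001, 1.0, -0.0], [-1.0, -0.001, 0.001]]
force: [0.7, 0.3, 0.8]
opening: 0.231
```

>>> play_rows([
  [[0,0,0],[0,0,0],0.23],
  [[0,0,0],[0,0,0],0.23],
  [[0,0,0],[0,0,0],0.23],
])

```text
time_s: 2.2
position: [0.4125, -0.0981, 0.073]
tcp_rot: [[-0.001, -0.001, 1.0], [0.0, 1.0, 0.001], [-1.0, 0.0, -0.001]]
force: [1.2, -1.0, 0.8]
opening: 0.231
```

Run:
```python
from h import *
to([417,-155,60],0)
c=bot.capture("side");cv2.imwrite("pics/s1.png",c["img"])
```

```text
t 2.2 pos [412.5 -98.1  73. ] shift [ 13.  -56.9   4.4] turn [ 0. -0. -0.] F [ 1.2 -1.   0.8] open 0.231
```

View pics/s1.png

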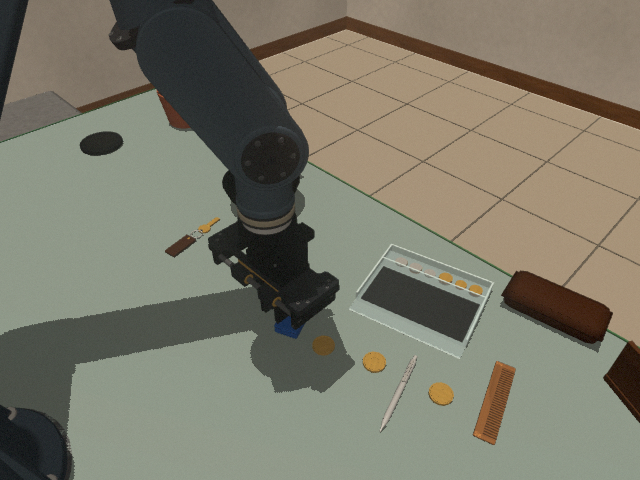

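The gripper hovers behind coin A at (323,345), and the other items are unmoved. Next I line up and come down.

>>> play_rows([
  [[0,-45,2],[0,0,0],0.23],
  [[0,-57,2],[0,0,0],0.23],
  [[30,-57,2],[0,0,0],0.23],
  [[55,-57,2],[0,0,0],0.23],
  [[63,-57,2],[0,0,0],0.23],
  [[63,-57,2],[0,0,0],0.23],
  [[63,-57,2],[0,0,0],0.23],
])

```text
time_s: 2.95
position: [0.4152, -0.1554, 0.0104]
tcp_rot: [[0.0, -0.001, 1.0], [-0.0, 1.0, 0.001], [-1.0, -0.0, 0.0]]
force: [-0.2, 0.6, -0.3]
opening: 0.23
```

>>> play_rows([
  [[3,0,0],[0,0,0],0.23],
  [[5,0,0],[0,0,0],0.23],
  [[5,0,0],[0,0,0],0.23],
])

```text
time_s: 3.25
position: [0.4151, -0.1561, 0.0051]
tcp_rot: [[0.001, 0.0, 1.0], [-0.0, 1.0, -0.0], [-1.0, -0.0, 0.001]]
force: [-0.2, 0.8, 0.4]
opening: 0.227
```

Run:
```python
from h import *
to([417,-155,2],0)
for n in("top","side"):
    c=bot.capture(n);cv2.imwrite(f"pics/{n}2.png",c["img"])
    [print(*b) for b in coins(c)]
cv2.imwrite("pics/s2.png",cv2.resize(c["img"][250:420,200:427],(800,600),interpolation=2))
```

```text
t 3.25 pos [ 415.1 -156.1    5.1] shift [3.1 1.1 1.9] turn [-0.  0.  0.] F [-0.2  0.8  0.4] open 0.227
[220.9 269.5] [501.9 214.5] [507.  213.2] [47.8 17.6] 1.3 69.5
[439.  263.1] [ 519.7 -335.6] [ 520.  -335.5] [30.3 30.6] 0.2 122.5
[464.6 259.1] [ 530.  -400.7] [ 539.5 -398.8] [81.  15.4] 17.9 49.0
[389.1 187. ] [ 714.2 -211.4] [ 714.1 -211.3] [20.8 20.7] 0.3 51.0
[409.6 181.6] [ 728.4 -264.4] [ 728.7 -264.1] [18.  18.4] 89.1 43.5
[627.4 118.6] [ 898.1 -836.4] [ 895.1 -837.9] [ 36.9 162.4] 86.7 496.5
[440.8 393.2] [ 517.5 -335.7] [ 517.8 -335.6] [34.6 34.4] 59.4 388.0
[475.9 288.8] [ 731.9 -261.5] [ 732.6 -261.6] [17.5 21.1] 14.2 67.0
[461.  283.4] [ 724.5 -235.7] [ 724.7 -235.4] [14.4 18.4] 18.1 45.5
[445.7 276.8] [ 719.  -207.1] [ 719.5 -207. ] [19.2 23. ] 6.2 73.0
[207.3 225.6] [500.3 213.6] [504.1 216.7] [49.3 21.6] 20.0 81.0
```

View pics/s2.png

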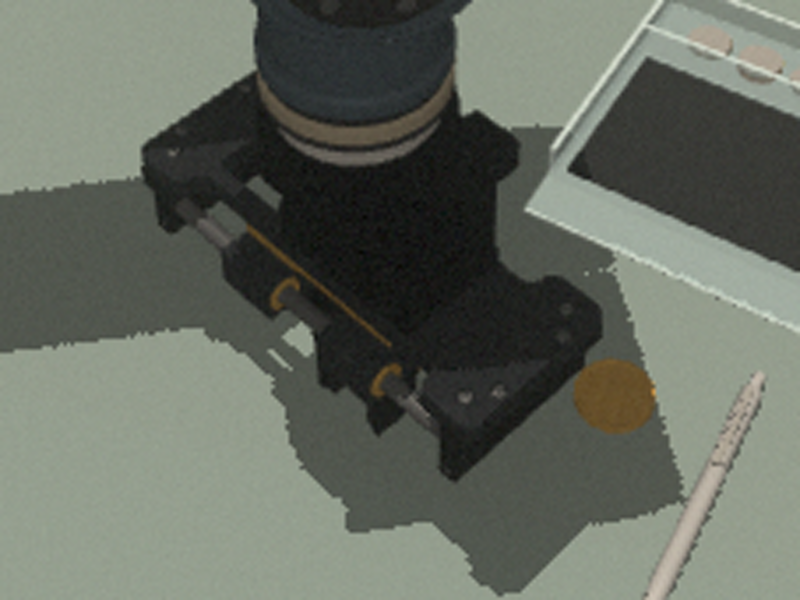

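Coin B at zoom (615,397) is clear beside the gripper, coin A is hidden under it, and the tips aren't touching the glass yet. I lower to about 1.5 mm.

>>> play_rows([
  [[1.5,0,0],[0,0,0],0.23],
  [[2.5,0,0],[0,0,0],0.23],
  [[3.2,0.5,0],[0,0,0],0.23],
  [[3.2,0.5,0],[0,0,0],0.23],
  [[3.2,0.5,0],[0,0,0],0.23],
])

```text
time_s: 3.85
position: [0.4149, -0.1555, 0.0015]
tcp_rot: [[-0.0, 0.0, 1.0], [0.0, 1.0, -0.0], [-1.0, 0.0, -0.0]]
force: [0.4, 0.2, 1.3]
opening: 0.232
```

Run:
```python
from h import *
P=[]
for i in range(4):
    bot.capture("top");P.append(bot.read_state()["position"]*1000)
print(np.round(P,1)); to([417,-155,1.5],0)
```

```text
[[ 414.9 -155.5    1.5]
 [ 414.9 -155.5    1.6]
 [ 414.9 -155.5    1.6]
 [ 414.9 -155.6    1.6]]
t 4.05 pos [ 414.9 -155.6    1.6] shift [0.1 0.6 2.1] turn [-0. -0.  0.] F [ 0.2 -0.3  0.6] open 0.227
```

>>> play_rows([
  [[0.3,0,8],[0,0,0],0.23],
  [[0.3,0,15],[0,0,0],0.23],
  [[0.3,0,20],[0,0,0],0.23],
  [[0.3,0,26],[0,0,0],0.23],
  [[0.3,0,33],[0,0,0],0.23],
  [[0.3,0,40],[0,0,0],0.23],
  [[0.3,0,47],[0,0,0],0.23],
  [[0.3,0,54],[0,0,0],0.23],
])

```text
time_s: 4.85
position: [0.4695, -0.1555, 0.0013]
tcp_rot: [[0.0, 0.0, 1.0], [-0.0, 1.0, -0.0], [-1.0, -0.0, 0.0]]
force: [-0.2, -0.7, 0.1]
opening: 0.23
```

>>> play_rows([
  [[0,0,8],[0,0,0],0.23],
  [[0,0,16],[0,0,0],0.23],
  [[0,0,24],[0,0,0],0.23],
  [[0,0,32],[0,0,0],0.23],
  [[0,0,40],[0,0,0],0.23],
  [[0,0,48],[0,0,0],0.23],
  [[0,0,55],[0,0,0],0.23],
  [[0,0,60],[0,0,0],0.23],
])

```text
time_s: 5.65
position: [0.5297, -0.1556, 0.0013]
tcp_rot: [[0.0, -0.0, 1.0], [-0.0, 1.0, 0.0], [-1.0, -0.0, 0.0]]
force: [-0.3, -0.1, 0.7]
opening: 0.23
```

Run:
```python
from h import *
to([602.5,-155,4.5],0)
for n in("top","side"):
    c=bot.capture(n)
    [print(*b) for b in coins(c)[:3]]
    im=c["img"][150:310,320:480] if n=="top" else c["img"][230:410,250:490]
    cv2.imwrite(f"pics/{n}3.png",cv2.resize(im,(600,600) if n=="top" else (800,600),interpolation=2))
```

```text
t 5.65 pos [ 529.7 -155.6    1.3] shift [-3.2  0.6 72.8] turn [0. 0. 0.] F [-0.3 -0.1  0.7] open 0.23
[220.9 269.3] [502.4 214.5] [507.  213.2] [47.7 17.6] 1.3 68.5
[439.  263.1] [ 519.7 -335.6] [ 520.  -335.5] [30.3 30.6] 0.2 122.5
[459.9 244.3] [ 567.5 -389.6] [ 565.7 -395.4] [132.1  27.6] 15.2 95.5
[440.8 393.2] [ 517.5 -335.7] [ 517.8 -335.6] [34.6 34.4] 59.4 388.0
[376.5 366.4] [ 486.6 -240.4] [ 486.4 -240.7] [14.3 30.2] 67.9 111.5
[475.8 288.8] [ 731.9 -261.4] [ 732.4 -261.3] [17.4 21.7] 18.1 67.5
```

View pics/side3.png

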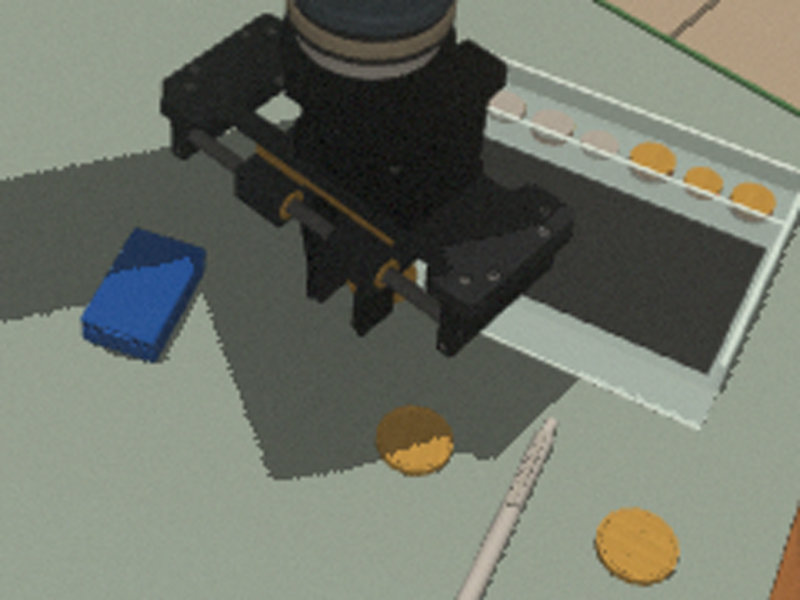

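View pics/top3.png

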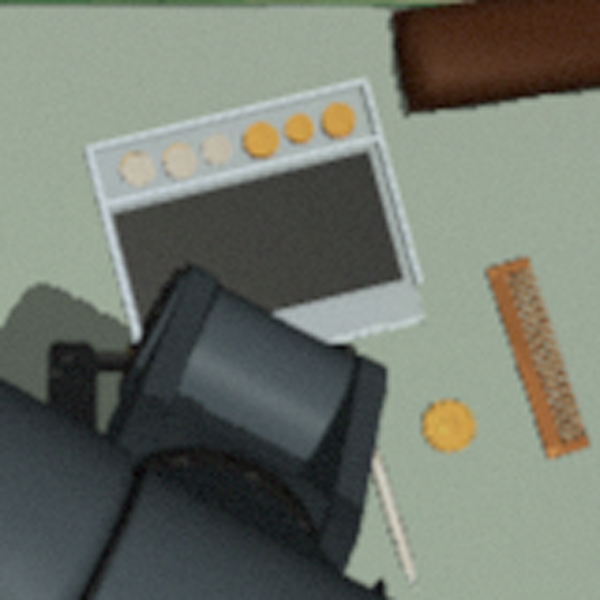

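In the side view, coin A's brass shows between the finger tips (zoom 410,280), and nothing else has moved. Now up the ramp.

>>> play_rows([
  [[0,0,4],[0,0,0],0.23],
  [[-0.7,0,9],[0,0,0],0.23],
  [[-1.3,0,15],[0,0,0],0.23],
  [[-2.0,0,21],[0,0,0],0.23],
  [[-2.6,0,27],[0,0,0],0.23],
  [[-3.1,0,33],[0,0,0],0.23],
  [[-3.1,0,40],[0,0,0],0.23],
  [[-3.1,0,46],[0,0,0],0.23],
])

```text
time_s: 6.55
position: [0.5757, -0.1556, 0.0044]
tcp_rot: [[0.0, 0.0, 1.0], [-0.0, 1.0, -0.0], [-1.0, -0.0, 0.0]]
force: [-0.0, 0.4, -0.1]
opening: 0.23
```

>>> play_rows([
  [[0,0,6],[0,0,0],0.23],
  [[0,0,12],[0,0,0],0.23],
  [[0,0,18],[0,0,0],0.23],
  [[0,0,23],[0,0,0],0.23],
  [[0,0,26],[0,0,0],0.23],
  [[0,0,27],[0,0,0],0.23],
  [[0,0,27],[0,0,0],0.23],
])

```text
time_s: 7.25
position: [0.602, -0.1555, 0.0043]
tcp_rot: [[0.0, 0.0, 1.0], [-0.0, 1.0, -0.0], [-1.0, -0.0, 0.0]]
force: [0.9, 1.3, 0.3]
opening: 0.232
```

>>> play_rows([
  [[0,0,-6],[0,0,0],0.23],
  [[-10,0,-15],[0,0,0],0.23],
  [[-40,0,-50],[0,0,0],0.23],
  [[-65,0,-100],[0,0,0],0.23],
  [[-70,0,-150],[0,0,0],0.23],
  [[-70,0,-190],[0,0,0],0.23],
  [[-70,0,-190],[0,0,0],0.23],
])

```text
time_s: 7.95
position: [0.403, -0.1515, 0.0751]
tcp_rot: [[-0.01, 0.003, 1.0], [0.007, 1.0, -0.003], [-1.0, 0.007, -0.01]]
force: [-0.1, -0.2, 0.2]
opening: 0.228
```

Run:
```python
from h import *
c=bot.capture("top")
for n in("top","side"):
    c=bot.capture(n)
    [print(*b) for b in coins(c)]
    im=c["img"][150:310,320:480] if n=="top" else c["img"][230:410,250:490]
    cv2.imwrite(f"pics/{n}4.png",cv2.resize(im,(600,600) if n=="top" else (800,600),interpolation=2))
to([0,0,0],9)
```

```text
[398.1 273.6] [ 493.  -231.8] [ 492.6 -232. ] [31.8 30.5] 44.8 117.5
[220.9 269.4] [502.2 214.5] [507.  213.2] [47.8 17.6] 1.3 69.5
[439.  263.1] [ 519.7 -335.6] [ 520.  -335.5] [30.3 30.6] 0.2 122.5
[368.1 220.4] [ 627.6 -157. ] [ 627.5 -156.7] [34.2 34.6] 45.0 140.0
[389. 187.] [ 714.1 -211.3] [ 714.1 -211.2] [20.5 20.9] 89.4 50.0
[409.6 181.6] [ 728.4 -264.4] [ 728.7 -264.1] [18.  18.4] 89.1 43.5
[627.3 118.8] [ 897.4 -836.2] [ 895.1 -837.9] [ 36.9 162.7] 86.7 494.5
[440.8 393.2] [ 517.5 -335.8] [ 517.6 -335.4] [34.9 34.2] 79.7 388.0
[375.4 361.2] [ 492.6 -233.2] [ 492.7 -233.7] [34.2 28.9] 44.9 283.0
[475.6 288.8] [ 731.8 -261.1] [ 732.3 -260.9] [17.4 21.7] 18.1 67.5
[390.9 288.1] [ 627.6 -154.6] [ 628.2 -154.3] [33.3 35.4] 44.9 220.5
[460.8 283.4] [ 724.3 -235.4] [ 724.7 -235.3] [14.5 18.5] 15.3 47.0
[445.8 276.8] [ 719.1 -207.3] [ 719.8 -206.9] [19.  23.8] 13.5 74.5
[207.3 225.5] [500.5 213.6] [504.1 216.7] [49.3 21.6] 20.0 82.0
t 8.1 pos [ 412.6 -156.3   75.1] shift [  73.9  156.  -412.9] turn [-9.1  0.1  0.1] F [ 0.8 -0.5 -0.3] open 0.234
```

View pics/side4.png

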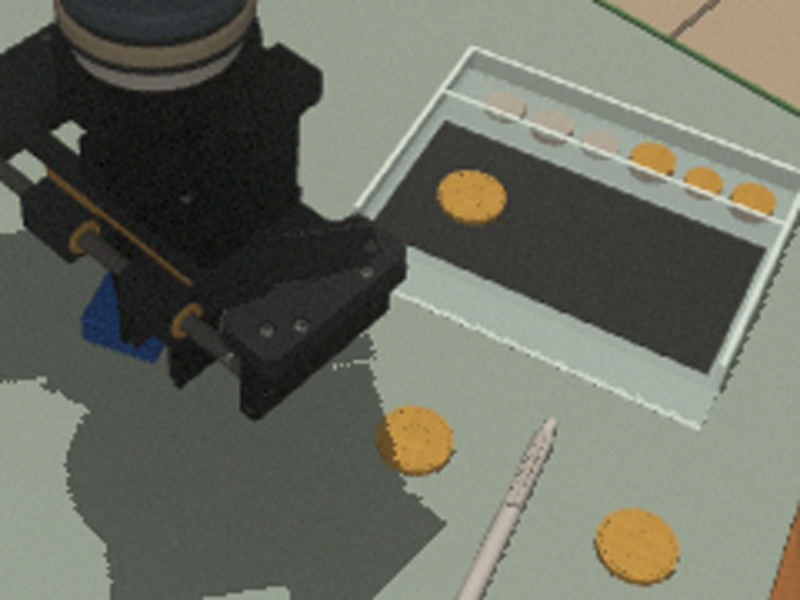

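Coin A lies flat on the bay floor, zoom (472,196), which is (627.5,-156) from both views. Coin B is next.

Run:
```python
from h import *
to([452.8,-238,60],8.9)
```

```text
t 8.1 pos [ 412.6 -156.3   75.1] shift [ 15.4 -81.6  40.3] turn [-9.   0.1  0.1] F [ 0.8 -0.5 -0.3] open 0.234
```

>>> play_rows([
  [[0,-40,20],[-4,0,0],0.23],
  [[0,-75,36],[-9,0,0],0.23],
  [[5,-82,40],[-9,0,0],0.23],
  [[30,-82,40],[-9,0,0],0.23],
  [[55,-82,40],[-9,0,0],0.23],
  [[68,-82,40],[-9,0,0],0.23],
  [[70,-82,40],[-9,0,0],0.23],
  [[70,-82,40],[-9,0,0],0.23],
])

```text
time_s: 8.9
position: [0.4523, -0.2374, 0.0042]
tcp_rot: [[-0.0, -0.157, 0.988], [0.0, 0.988, 0.157], [-1.0, 0.0, -0.0]]
force: [0.1, 0.3, 0.2]
opening: 0.232
```

>>> play_rows([
  [[1,0,0],[0,0,0],0.23],
  [[1,0,0],[0,0,0],0.23],
  [[1,0,0],[0,0,0],0.23],
])

```text
time_s: 9.2
position: [0.4523, -0.2378, 0.0041]
tcp_rot: [[0.001, -0.156, 0.988], [-0.001, 0.988, 0.156], [-1.0, -0.001, 0.001]]
force: [0.4, -0.4, 0.1]
opening: 0.233
```

Run:
```python
from h import *
to([452.8,-238,1.3],8.9);to([616.8,-212.3,4.4],8.9)
```

```text
t 9.2 pos [ 452.3 -237.8    4.1] shift [ 2.8 -0.2  0.4] turn [0.1 0.1 0.1] F [ 0.4 -0.4  0.1] open 0.233
t 9.2 pos [ 452.3 -237.8    4.1] shift [-1.000e-01 -5.000e-01  1.664e+02] turn [0.1 0.1 0.1] F [ 0.4 -0.4  0.1] open 0.233
```

>>> play_rows([
  [[2.0,0,0],[0,0,0],0.23],
  [[2.8,0,3],[0,0,0],0.23],
  [[2.8,0,9],[0,0,0],0.23],
  [[2.8,0,15],[0,0,0],0.23],
  [[2.8,0,20],[0,0,0],0.23],
  [[2.8,0,26],[0,0,0],0.23],
  [[2.8,0,33],[0,0,0],0.23],
  [[2.8,0,40],[0,0,0],0.23],
])

```text
time_s: 10.0
position: [0.492, -0.2311, 0.0006]
tcp_rot: [[0.0, -0.156, 0.988], [-0.0, 0.988, 0.156], [-1.0, -0.0, 0.0]]
force: [-0.1, -0.4, 0.1]
opening: 0.226
```

>>> play_rows([
  [[0,0,8],[0,0,0],0.23],
  [[0,0,16],[0,0,0],0.23],
  [[0,0,24],[0,0,0],0.23],
  [[0,0,32],[0,0,0],0.23],
  [[0,0,40],[0,0,0],0.23],
  [[0,0,48],[0,0,0],0.23],
  [[0,0,56],[0,0,0],0.23],
  [[0,0,64],[0,0,0],0.23],
])

```text
time_s: 10.8
position: [0.5552, -0.2211, 0.0006]
tcp_rot: [[-0.0, -0.156, 0.988], [0.0, 0.988, 0.156], [-1.0, 0.0, -0.0]]
force: [-0.8, 0.3, 0.3]
opening: 0.227
```

>>> play_rows([
  [[-0.6,0,5],[0,0,0],0.23],
  [[-1.3,0,11],[0,0,0],0.23],
  [[-2.1,0,17],[0,0,0],0.23],
  [[-2.8,0,23],[0,0,0],0.23],
  [[-3.1,0,29],[0,0,0],0.23],
  [[-3.1,0,36],[0,0,0],0.23],
  [[-3.1,0,43],[0,0,0],0.23],
  [[-3.1,0,49],[0,0,0],0.23],
])

```text
time_s: 11.6
position: [0.6037, -0.2135, 0.0037]
tcp_rot: [[0.0, -0.156, 0.988], [-0.0, 0.988, 0.156], [-1.0, -0.0, 0.0]]
force: [0.2, -0.5, 0.1]
opening: 0.235
```

>>> play_rows([
  [[0,0,5],[0,0,0],0.23],
  [[0,0,9],[0,0,0],0.23],
  [[0,0,12],[0,0,0],0.23],
  [[0,0,13],[0,0,0],0.23],
  [[0,0,13],[0,0,0],0.23],
])

```text
time_s: 12.1
position: [0.616, -0.2116, 0.0036]
tcp_rot: [[0.0, -0.156, 0.988], [0.0, 0.988, 0.156], [-1.0, 0.0, 0.0]]
force: [0.1, -0.7, -0.4]
opening: 0.23
```

>>> play_rows([
  [[0,0,-6],[0,0,0],0.23],
  [[-10,0,-15],[0,0,0],0.23],
  [[-40,0,-50],[0,0,0],0.23],
  [[-65,0,-100],[0,0,0],0.23],
  [[-70,0,-140],[0,0,0],0.23],
  [[-70,0,-150],[0,0,0],0.23],
  [[-70,0,-150],[0,0,0],0.23],
])

```text
time_s: 12.8
position: [0.4657, -0.2352, 0.0746]
tcp_rot: [[-0.0, -0.154, 0.988], [0.0, 0.988, 0.154], [-1.0, 0.0, -0.0]]
force: [0.5, -0.6, 0.1]
opening: 0.234
```

Run:
```python
from h import *
c=bot.capture("top")
for n in("top","side"):
    c=bot.capture(n)
    [print(*b) for b in coins(c)]
    im=c["img"][150:310,320:480] if n=="top" else c["img"][230:455,250:550]
    cv2.imwrite(f"pics/{n}5.png",cv2.resize(im,(600,600) if n=="top" else (800,600),interpolation=2))
u=np.array([np.cos(np.radians(28.1)),np.sin(np.radians(28.1))])
s=np.array([519,-335.6])-40*u; e=np.array([654.7,-262.8])-24.5*u
print(s,e);to([*s,5],28.1);to([*e,5],28.1)
```

```text
[220.9 269.2] [502.6 214.6] [507.  213.2] [47.8 17.6] 1.3 69.0
[368.1 220.4] [ 627.7 -156.9] [ 627.5 -156.7] [34.2 34.6] 45.0 144.0
[388.6 215.3] [ 641.  -209.2] [ 640.5 -209.1] [33.2 33.6] 89.4 141.5
[389.1 187. ] [ 714.2 -211.4] [ 714.1 -211.2] [20.5 20.9] 89.4 49.0
[409.7 181.5] [ 728.6 -264.5] [ 728.7 -264.1] [18.2 18.2] 0.3 44.5
[627.4 118.7] [ 897.6 -836.3] [ 895.  -837.9] [ 36.9 162.7] 86.7 512.5
[448.8 398.2] [ 518.9 -348.6] [ 518.5 -348.7] [27.6  8.3] 6.5 57.0
[475.7 288.8] [ 731.8 -261.2] [ 732.5 -261.2] [17.5 21.9] 14.2 68.5
[461.  283.3] [ 724.7 -235.6] [ 725.  -235.6] [14.4 19.1] 6.6 46.5
[445.7 276.8] [ 719.  -207.1] [ 719.8 -206.8] [19.  22.3] 13.5 71.0
[207.4 225.5] [500.5 213.5] [504.1 216.7] [49.3 21.6] 20.0 84.0
[ 483.71492536 -354.44047525] [ 633.08789178 -274.33979109]
t 12.95 pos [ 469.2 -235.7   73.8] shift [  69.  -119.5   -4.3] turn [-19.1   0.1   0.1] F [-0.3 -0.3  0.2] open 0.229
t 12.95 pos [ 469.2 -235.7   73.8] shift [ 69.2 -63.7 155.7] turn [-19.1   0.1   0.1] F [-0.3 -0.3  0.2] open 0.229
```

View pics/side5.png

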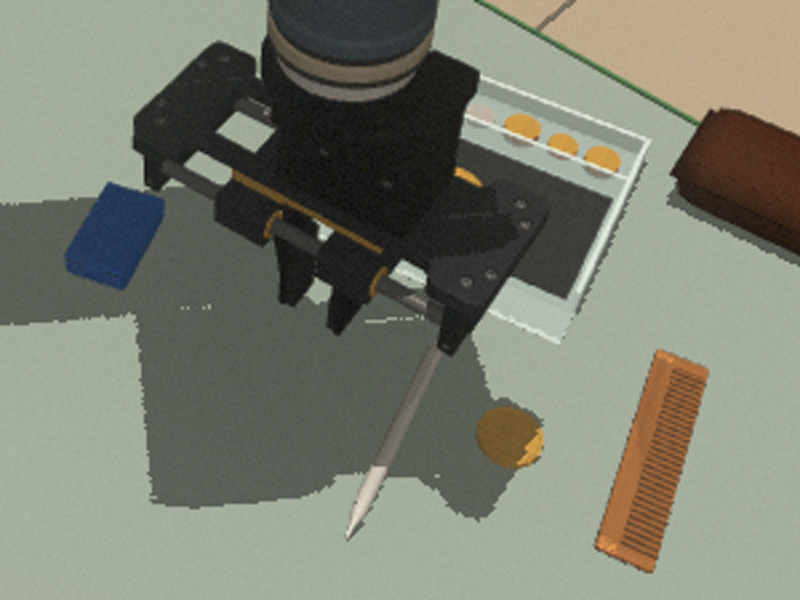

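Coin B is in the bay at (641,-209). Coin C at zoom (510,437), the pen and the comb are untouched. I go over the pen to a spot behind C.

>>> play_rows([
  [[0,-40,-2],[-7,0,0],0.23],
  [[0,-80,-4],[-14,0,0],0.23],
  [[0,-115,-4],[-19,0,0],0.23],
  [[5,-119.5,-4.3],[-19.1,0,0],0.23],
  [[30,-119.5,-4.3],[-19.1,0,0],0.23],
  [[55,-119.5,-4.3],[-19.1,0,0],0.23],
  [[68,-119.5,-4.3],[-19.1,0,0],0.23],
  [[69,-119.5,-4.3],[-19.1,0,0],0.23],
])

```text
time_s: 13.75
position: [0.4839, -0.3496, 0.0023]
tcp_rot: [[-0.01, -0.467, 0.884], [-0.003, 0.884, 0.467], [-1.0, 0.002, -0.01]]
force: [-0.3, 0.2, -0.0]
opening: 0.229
```

>>> play_rows([
  [[0,0,0],[0,0,0],0.23],
  [[0,0,0],[0,0,0],0.23],
  [[0,0,0],[0,0,0],0.23],
])

```text
time_s: 14.05
position: [0.4852, -0.352, 0.0058]
tcp_rot: [[-0.005, -0.466, 0.885], [-0.008, 0.885, 0.466], [-1.0, -0.005, -0.008]]
force: [0.5, 0.8, -0.9]
opening: 0.23
```

Run:
```python
from h import *
to([483.7,-354.4,1.2],28.1);to([633.1,-274.3,4.4],28.1)
c=bot.capture("side");im=c["img"][230:455,250:550]
cv2.imwrite("pics/side6.png",cv2.resize(im,(800,600),interpolation=2))
```

```text
t 14.05 pos [ 485.2 -352.     5.8] shift [ 4.6 -1.4 -2.4] turn [-0.3 -0.5  0.3] F [ 0.5  0.8 -0.9] open 0.23
t 14.05 pos [ 485.2 -352.     5.8] shift [ -0.   -0.3 167.1] turn [-0.3 -0.5  0.3] F [ 0.5  0.8 -0.9] open 0.23
```

View pics/side6.png

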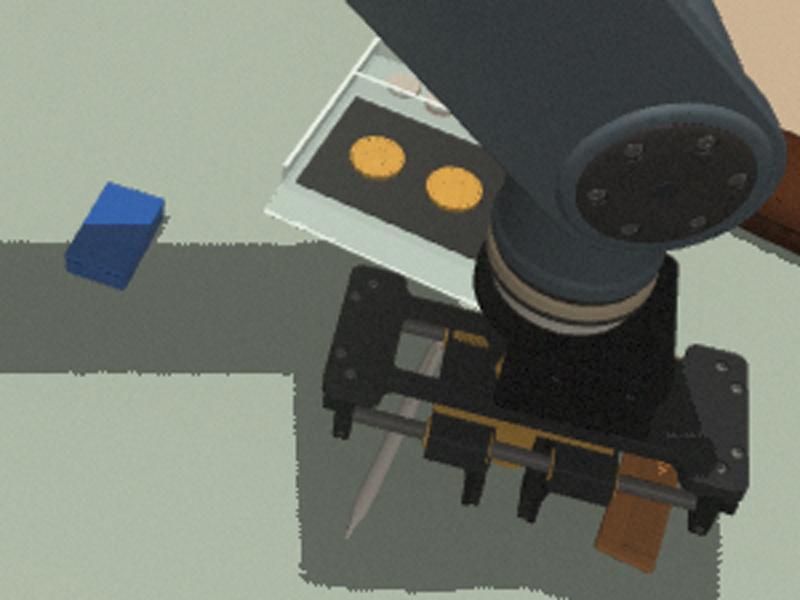

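Both swept coins lie flat in the bay at zoom (377,158) and (454,188). The fingers straddle the line behind C, between the pen and the comb. I'll let the arm settle and re-measure.

>>> play_rows([
  [[1,-1,-1],[0,0,0],0.23],
  [[1,-1,-1],[0,0,0],0.23],
  [[1,-1,-1],[0,0,0],0.23],
  [[1,-1,-1],[0,0,0],0.23],
])

```text
time_s: 14.5
position: [0.4841, -0.3527, 0.0036]
tcp_rot: [[-0.007, -0.466, 0.885], [-0.007, 0.885, 0.466], [-1.0, -0.003, -0.01]]
force: [0.3, 0.2, 0.4]
opening: 0.227
```

Run:
```python
from h import *
to([483.7,-354.4,1.2],28.1);to([633.1,-274.3,4.4],28.1)
```

```text
t 14.5 pos [ 484.1 -352.7    3.6] shift [ 2.5 -1.3 -1.1] turn [-0.4 -0.5  0.2] F [0.3 0.2 0.4] open 0.227
t 14.5 pos [ 484.1 -352.7    3.6] shift [ -2.4  -0.  168.3] turn [-0.4 -0.5  0.2] F [0.3 0.2 0.4] open 0.227
```

>>> play_rows([
  [[0.5,-1.3,-1],[-0.4,-0.5,0.2],0.23],
  [[1.5,-1.3,-1],[-0.4,-0.5,0.2],0.23],
  [[1.8,-1.3,-1],[-0.4,-0.5,0.2],0.23],
  [[1.8,-1.3,-1],[-0.4,-0.5,0.2],0.23],
])

```text
time_s: 14.9
position: [0.4859, -0.3521, 0.0016]
tcp_rot: [[-0.007, -0.467, 0.884], [-0.006, 0.884, 0.467], [-1.0, -0.002, -0.009]]
force: [-1.0, 0.4, 0.8]
opening: 0.228
```

Run:
```python
from h import *
bot.capture("top")
to([483.7,-354.4,1.2],28.1);to([633.1,-274.3,4.4],28.1);print(bot.read_state()["tcp_rot"].round(4))
```

```text
t 14.95 pos [ 486.  -352.1    1.6] shift [ 0.5 -1.  -3.1] turn [-0.2 -0.5  0.1] F [ 1.  -0.6 -0.3] open 0.231
t 14.95 pos [ 486.  -352.1    1.6] shift [ -4.3  -0.  166.4] turn [-0.2 -0.5  0.1] F [ 1.  -0.6 -0.3] open 0.231
[[-0.0074 -0.4672  0.8841]
 [-0.0058  0.8841  0.4672]
 [-1.     -0.0017 -0.0093]]
```

>>> play_rows([
  [[0,0,0],[0,0,0],0.23],
  [[0,0,0],[0,0,0],0.23],
  [[0,0,0],[0,0,0],0.23],
  [[0,0,0],[0,0,0],0.23],
])

```text
time_s: 15.35
position: [0.486, -0.3522, 0.0018]
tcp_rot: [[-0.007, -0.467, 0.884], [-0.006, 0.884, 0.467], [-1.0, -0.002, -0.009]]
force: [-0.3, 0.8, -0.1]
opening: 0.228
```

Run:
```python
from h import *
s=bot.read_state()
print({k:np.round(s[k],3) for k in("joint_positions","qvel","tau","force","moment")})
to([483.7,-354.4,1.2],28.1);print(s["tcp_rot"].round(4))
```

```text
{'joint_positions': array([ -46.309,   46.328,   93.538,   -0.832,   40.172, -163.522]), 'qvel': array([ 0.061,  0.037,  0.04 , -0.047, -0.052,  0.01 ]), 'tau': array([ 1.0000e-03, -4.6986e+01, -9.2000e+00, -7.6000e-02, -1.0000e-02,
        0.0000e+00]), 'force': array([-0.25 ,  0.812, -0.058]), 'moment': array([0.05 , 0.063, 0.021])}
t 15.35 pos [ 486.  -352.2    1.8] shift [ 0.6 -0.9 -3.1] turn [-0.3 -0.5  0.1] F [-0.3  0.8 -0.1] open 0.228
[[-0.0072 -0.4672  0.8841]
 [-0.006   0.8842  0.4671]
 [-1.     -0.002  -0.0092]]
```

Joint 6 is at its end stop (-163.5°), so the tool couldn't reach 28°. A 22° yaw is enough because the cup holds the coin up to about 34° off axis. I turn back 6° and lift slightly.

>>> play_rows([
  [[-1,0,0],[3,0,0],0.23],
  [[-2,0,0],[6,0,0],0.23],
  [[-2,0,0],[6,0,0],0.23],
  [[-2,0,0],[6,0,0],0.23],
  [[-2,0,0],[6,0,0],0.23],
])

```text
time_s: 15.85
position: [0.486, -0.3521, 0.0037]
tcp_rot: [[-0.007, -0.373, 0.928], [-0.006, 0.928, 0.373], [-1.0, -0.003, -0.009]]
force: [0.9, 0.7, -0.1]
opening: 0.229
```

Run:
```python
from h import *
bot.capture("top");s=bot.read_state();print(s["joint_positions"].round(2),s["tcp_rot"].round(4))
to([484.5,-351.2,1.2],22)
```

```text
[ -46.31   46.15   93.52   -0.83   40.38 -157.56] [[-0.0073 -0.3728  0.9279]
 [-0.0059  0.9279  0.3727]
 [-1.     -0.0028 -0.009 ]]
t 15.9 pos [ 486.  -352.1    3.7] shift [ 2.5  1.4 -1. ] turn [-0.1 -0.5  0.2] F [ 0.9 -1.3 -0.5] open 0.235
```

>>> play_rows([
  [[0.5,1.4,-1],[0,-0.5,0.2],0.23],
  [[0.5,1.4,-1],[0,-0.5,0.2],0.23],
  [[0.5,1.4,-1],[0,-0.5,0.2],0.23],
])

```text
time_s: 16.2
position: [0.4844, -0.3512, 0.0032]
tcp_rot: [[-0.001, -0.372, 0.928], [0.001, 0.928, 0.372], [-1.0, 0.001, -0.0]]
force: [-0.3, 0.4, 0.6]
opening: 0.234
```

Run:
```python
from h import *
bot.capture("top");s=bot.read_state();print(s["joint_positions"].round(2),s["tcp_rot"].round(4))
to([496.3,-344.8,1.2],22);to([632,-272,4.4],22)
```

```text
[ -46.64   46.09   93.87    0.     40.08 -158.48] [[-5.000e-04 -3.721e-01  9.282e-01]
 [ 6.000e-04  9.282e-01  3.721e-01]
 [-1.000e+00  7.000e-04 -3.000e-04]]
t 16.25 pos [ 484.4 -351.2    3.2] shift [ 2.   1.6 13.4] turn [-0.2 -0.  -0. ] F [0.6 0.6 0.3] open 0.232
t 16.25 pos [ 484.4 -351.2    3.2] shift [ -1.2  18.6 166.5] turn [-0.2 -0.  -0. ] F [0.6 0.6 0.3] open 0.232
```

>>> play_rows([
  [[1.4,0.8,6],[0,0,0],0.23],
  [[2,1.6,13],[0,0,0],0.23],
  [[2,2.2,19],[0,0,0],0.23],
  [[2,3.0,26],[0,0,0],0.23],
  [[2,3.8,33],[0,0,0],0.23],
  [[2,4.6,40],[0,0,0],0.23],
  [[2,5.3,47],[0,0,0],0.23],
  [[2,6.1,54],[0,0,0],0.23],
])

```text
time_s: 17.05
position: [0.533, -0.3251, 0.0013]
tcp_rot: [[-0.0, -0.372, 0.928], [0.0, 0.928, 0.372], [-1.0, 0.001, -0.0]]
force: [0.4, 0.3, -0.4]
opening: 0.23
```

>>> play_rows([
  [[0,0.9,8],[0,0,0],0.23],
  [[0,1.7,15],[0,0,0],0.23],
  [[0,2.4,22],[0,0,0],0.23],
  [[0,3.2,29],[0,0,0],0.23],
  [[0,4.0,36],[0,0,0],0.23],
  [[0,4.6,41],[0,0,0],0.23],
  [[0,5.1,46],[0,0,0],0.23],
])

```text
time_s: 17.75
position: [0.5736, -0.3034, 0.0012]
tcp_rot: [[-0.001, -0.372, 0.928], [0.0, 0.928, 0.372], [-1.0, 0.001, -0.0]]
force: [0.1, 0.2, 0.8]
opening: 0.231
```

Run:
```python
from h import *
to([632,-272,4.4],22)
c=bot.capture("side");im=c["img"][230:455,250:550]
cv2.imwrite("pics/side7.png",cv2.resize(im,(800,600),interpolation=2))
```

```text
t 17.75 pos [ 573.6 -303.4    1.2] shift [-3.2  7.4 65.9] turn [-0.1 -0.  -0. ] F [0.1 0.2 0.8] open 0.231
```

View pics/side7.png

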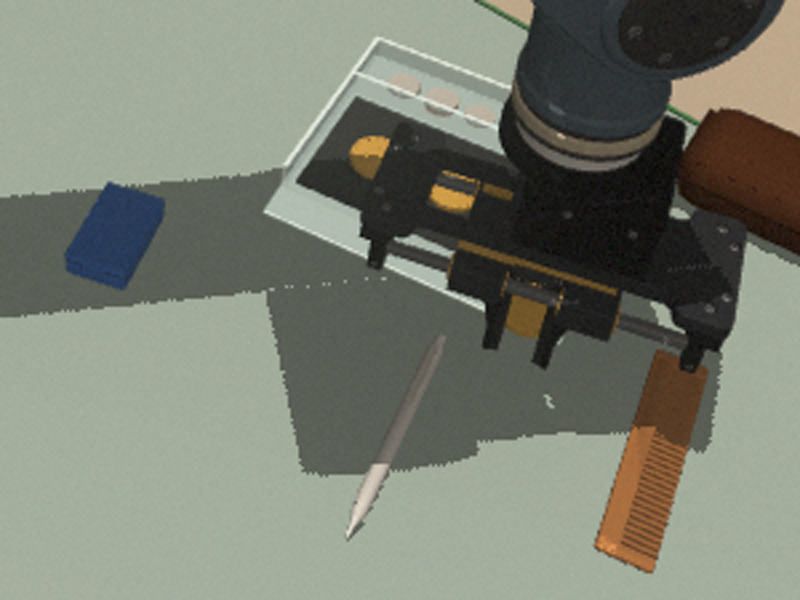

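Coin C sits between the fingertips at zoom (525,318), and the pen and comb are untouched. Up the ramp.

>>> play_rows([
  [[-0.6,0.7,6],[0,0,0],0.23],
  [[-1.3,1.3,12],[0,0,0],0.23],
  [[-1.9,2.0,18],[0,0,0],0.23],
  [[-2.6,2.7,24],[0,0,0],0.23],
  [[-3.1,3.2,29],[0,0,0],0.23],
  [[-3.1,4.0,36],[0,0,0],0.23],
  [[-3.1,4.8,43],[0,0,0],0.23],
  [[-3.1,5.6,50],[0,0,0],0.23],
])

```text
time_s: 18.6
position: [0.618, -0.2795, 0.0043]
tcp_rot: [[-0.0, -0.372, 0.928], [0.0, 0.928, 0.372], [-1.0, 0.001, -0.0]]
force: [0.3, -0.9, -0.2]
opening: 0.23
```

>>> play_rows([
  [[0,0.6,5],[0,0,0],0.23],
  [[0,1.1,10],[0,0,0],0.23],
  [[0,1.6,14],[0,0,0],0.23],
  [[0,1.8,16],[0,0,0],0.23],
  [[0,1.8,16],[0,0,0],0.23],
])

```text
time_s: 19.1
position: [0.6319, -0.272, 0.0043]
tcp_rot: [[-0.0, -0.372, 0.928], [0.0, 0.928, 0.372], [-1.0, 0.001, -0.0]]
force: [0.0, 0.2, 0.4]
opening: 0.227
```

>>> play_rows([
  [[0,0,-6],[0,0,0],0.23],
  [[-10,0,-15],[0,0,0],0.23],
  [[-50,0,-50],[0,0,0],0.23],
  [[-90,0,-90],[0,0,0],0.23],
  [[-130,0,-120],[0,0,0],0.23],
  [[-150,0,-140],[0,0,0],0.23],
  [[-150,0,-140],[0,0,0],0.23],
])

```text
time_s: 19.8
position: [0.5003, -0.3275, 0.1594]
tcp_rot: [[0.004, -0.369, 0.93], [-0.005, 0.93, 0.369], [-1.0, -0.007, 0.002]]
force: [0.3, -1.2, 0.8]
opening: 0.23
```

>>> play_rows([
  [[0,40,-20],[6,0,0],0.23],
  [[0,80,-20],[12,0,0],0.23],
  [[0,120,-20],[18,0,0],0.23],
  [[0,160,-20],[24,0,0],0.23],
  [[0,200,-20],[30,0,0],0.23],
  [[0,240,-20],[30,0,0],0.23],
  [[0,260,-20],[30,0,0],0.23],
  [[0,260,-20],[30,0,0],0.23],
])

```text
time_s: 20.6
position: [0.3836, -0.0872, 0.1541]
tcp_rot: [[-0.004, 0.139, 0.99], [0.003, 0.99, -0.139], [-1.0, 0.003, -0.005]]
force: [0.1, 0.2, -0.7]
opening: 0.229
```

Run:
```python
from h import *
a=np.radians(14.2);Rt=np.array([[np.cos(a),-np.sin(a)],[np.sin(a),np.cos(a)]])
bot.capture("top");to([632,-272,4.4],22)
for n in("top","side"):
    c=bot.capture(n);h=cv2.cvtColor(c["img"],cv2.COLOR_BGR2HSV)
    for b in coins(c,.007): print(n,*b[:3],"tray",((b[1]-[641,-208.5])@Rt).round(1))
    print("tin");[print(*b) for b in blobs(c,cv2.inRange(h,(105,150,60),(125,255,255)),.018,100)]
    print("brown");[print(*b) for b in blobs(c,cv2.inRange(h,(5,80,60),(14,255,255)),.004,100)[:3]]
    cv2.imwrite(f"pics/{n}8.png",c["img"])
cv2.imwrite("pics/s8.png",cv2.resize(c["img"][230:455,250:550],(800,600),interpolation=2))
```

```text
t 20.65 pos [385.8 -89.3 154.4] shift [ 149.5 -146.6  269.5] turn [-30.   -0.1  -0.1] F [-0.1 -0.3 -0.3] open 0.231
top [220.9 269.6] [501.6 213.9] [506.9 212.6] tray [-31.5 443.7]
top [368.2 220.4] [ 627.3 -156.8] [ 627.1 -156.4] tray [-0.6 53.5]
top [388.5 215.2] [ 640.9 -208.7] [ 640.1 -208.7] tray [-0.1 -0.2]
top [410.2 209.5] [ 655.7 -264.1] [ 655.7 -263.7] tray [  0.6 -57.5]
top [389.  187.1] [ 713.4 -210.7] [ 713.6 -210.8] tray [ 69.6 -19.9]
top [409.6 181.6] [ 727.8 -263.8] [ 728.1 -263.5] tray [ 70.6 -74.9]
top [627.5 118.9] [ 896.1 -834.6] [ 893.7 -841. ] tray [  93.7 -669.5]
tin
[340.3 286.7] [460.1 -85. ] [460.  -85.1] [64.1 37.9] 24.0 348.0
brown
[225.3 298.7] [429.1 202. ] [430.9 202.4] [55.6 24. ] 9.4 171.5
[460.2 245.1] [ 565.5 -390.5] [ 566.4 -396.5] [133.3  27.6] 17.0 198.5
[545.9 196.4] [ 691.5 -614.2] [ 682.9 -634.9] [275.9  26. ] 64.2 249.0
side [452.  313.1] [ 653.2 -263.7] [ 653.6 -263.6] tray [ -1.7 -56.5]
side [419.9 300.1] [ 638.5 -208.8] [ 638.4 -208.8] tray [-2.5  0.3]
side [475.9 288.8] [ 729.1 -262.6] [ 729.6 -262.3] tray [ 72.1 -74.1]
side [391.  288.2] [ 625.4 -156.4] [ 625.8 -155.9] tray [-2.3 54.3]
side [460.9 283.4] [ 721.7 -236.8] [ 721.9 -236.5] tray [ 71.3 -47.2]
side [445.6 276.8] [ 716.2 -208.3] [ 715.3 -208.1] tray [ 73.  -18.3]
tin
[291.9 317.7] [452.6 -89. ] [454.2 -89.2] [71.9 41.7] 23.4 759.0
brown
[494.2 402.8] [ 558.5 -398.7] [ 563.6 -397. ] [134.6  29.9] 16.7 1644.5
[558.9 300.4] [ 809.3 -377.3] [ 810.5 -374.1] [ 72.6 153. ] 8.6 2285.5
[179.5 245. ] [428.7 203.6] [429.5 203.9] [56.7 24.1] 10.0 218.5
```

View pics/s8.png

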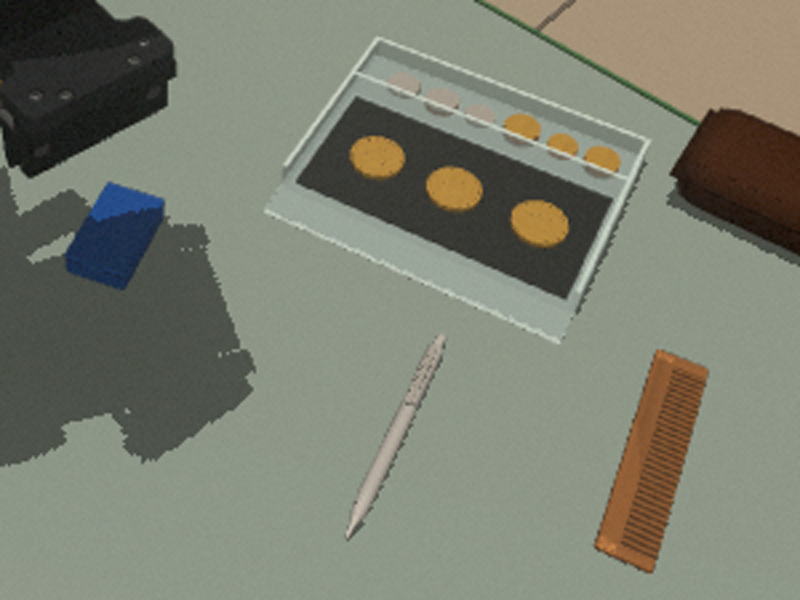

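View pics/top8.png

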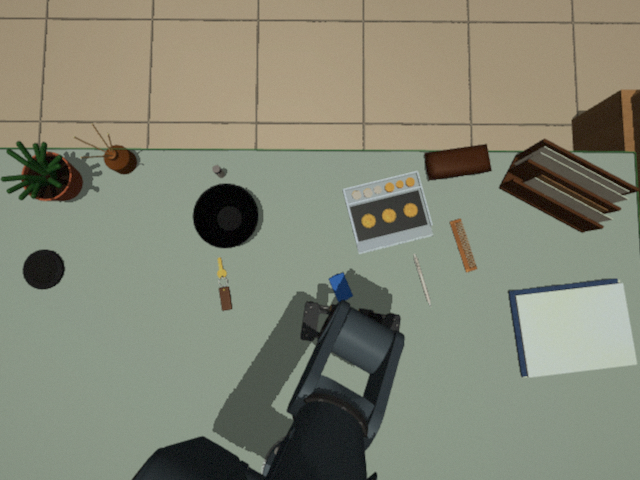

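All three coins lie flat in the bay, at top pixels (368,220), (389,215) and (410,210). The pen, comb, tin, keys, lip balm and bowl are where they started, and the arm is clear of everything.

Run:
```python
from rig import bot
print(bot.hand_in())
```

```text
the job is handed in; nothing more can be done
None
```

All three coins are in the tray, and I handed the job in at about 21 s of the 58 s allowed. I pushed each one along the glass and up the ramp with the jaws about 20 mm apart, so the coin sat between the fingertips.

- **Coin positions:** the coins lie flat at about (-1, +54), (-1, 0) and (0, -57) mm from the bay's centre, in tray axes. The two views agree to about 2.5 mm. All three are wholly on the floor, more than 25 mm from the ramp and about 20 mm from the nearest wall.
- **Other items:** in the pictures, the pen, comb, tin, keys, lip balm and bowl are where they started. The tin's side-view reading shifted by about 3 mm because its lighting had changed. The top view puts it within 0.2 mm.
- **Forces:** every force reading I took stayed under about 2 N.
- **Snag on coin C:** joint 6 reached its end stop (reading -163.52° against a limit of -163.58°) while lining up, which left the tool tilted about 0.5°. I turned back 6°, levelled the tool, and pushed that coin slightly off axis.

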